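# Unbolt and switch on the compressor's isolator

### The job

Switch on the compressor's isolator, the larger cream switch box with the steel sliding bolt on its top: draw the bolt fully back to free the black handle, then swing the handle the whole quarter turn to its far stop, and leave the bolt drawn back and the handle there. Do not move the handle of the smaller fan isolator.

Things in the scene. Friction and masses are not known exactly. Their poses are not given: they have to be found in the camera images.
- isolator: Compressor's isolator: cream box fixed to the bench, 200 (x) x 320 (y) x 80 mm high, turned up to 30 degrees. Origin: centre of its underside; z up, x and y along its short and long sides. On its flat top: handle, bolt, and two steel staples guiding the bolt at box x +20, y +36 and +125 mm, 10 mm wide (y), tops 96 mm above the bench.
- handle (a joint): Angle of the isolator's handle, rad: 0 off, the black arm pointing along the box's +y; grows anticlockwise from above to the far stop at 1.57 (on), arm along the box's -x. Vertical pivot at box x +40, y -85 mm; arm 18 mm wide, 110 mm long, hub top 102 mm above the bench. About 3 N at the knob; stays where left. Bolt shut: only 2 degrees of play.
- handle_knob (a point): Middle of the handle's grip: an upright round black post, 22 mm in diameter, free from 93 to 140 mm above the bench, fixed on the arm 85 mm from the pivot. The point is on its axis, 120 mm above the bench: at box x +40, y 0 mm when off, x -45, y -85 mm when on.
- bolt (a joint): How far the flat steel bolt bar (16 mm wide, 120 mm long) is drawn back, m: 0 shut, its nose beside the arm's end, blocking it; grows along the box's +y, away from the handle, to a stop at 0.032. The arm passes from about 0.021 on. About 3 N to slide; stays where left. Starts at 0 to 0.006.
- bolt_knob (a point): Middle of the bolt's grip: an upright round steel post, 16 mm in diameter, free from 92 to 136 mm above the bench, on the middle of the bar. The point is on its axis, 116 mm above the bench: at box x +20, y +65 mm when shut, y +97 mm when fully drawn.
- fan_handle (a joint): Angle, rad, of the similar, smaller handle on the fan isolator: a smaller cream box without a bolt (130 x 150 x 65 mm) standing to one side of the other. It starts at 0 and must stay there.
Things that resemble listed ones, but are neither listed nor needed, are in the scene too. What is shaped like the part that bears fan_handle but pink or red is not meant.

How it is judged:
By the outcome, as a careful person would: the job done as asked, in the order asked, and still so for the second after the job is handed in, with the robot touching nothing.
It also fails if it takes over 48 s, if anything falls off the work surface, if the arm or the gripper's body presses on something with over 40 N, if the wrist force passes 120 N, or if a joint passes its speed limit or range.

### The arm

A 7-joint arm with a two-finger parallel gripper is mounted at the origin on the work surface. World frame = base frame: x ahead of the robot, y to its left, z up, the work surface at z = 0. Lengths are in m, angles in rad, forces in N, time in s.
With the tool pointing down it reaches from about 0.4 to 0.875 m from the base axis. Payload 19.3 kg.
Tool frame: the origin (TCP) lies midway between the tips of the shut fingers; the grasp point (between the pads) lies 19 mm behind it; z points along the fingers, y is the line along which they close (so a half turn about z gives the same grasp; the last joint's range is limited). The gripper opens to 85 mm and grips with 20 to 120 N. Pads are 22 mm wide; open, the fingers measure 114 mm over their backs; the gripper's body (76 mm by 85 mm) begins 54 mm behind the grasp point. The pads swing forward as they close: fully open they stand 13 mm farther back than shut.
Start: joints at [-0.07, 0.521, -0.036, 1.599, 0.021, 1.021, -0.113], TCP at [0.625, -0, 0.231] pointing down, gripper open.
Joint ranges: [-2.91, 2.91], [-0.3, 2.13], [-1.5, 1.42], [0.17, 2.43], [-1.26, 4.41], [0.16, 1.93], [-2.52, 2.52]. Speed limits (rad/s): [1.89, 1.89, 2.39, 2.39, 3.01, 3.01, 3.01].

### API

Orientations are given as [roll, pitch, yaw] about the fixed x, y, z axes, in that order (R = Rz(yaw) Ry(pitch) Rx(roll)).
In Python, from workcell import bot gives the robot as it stands.
- The arm moves only by the tool move_arm, never from a script. Its argument "moves" is a list that holds one entry, the list of rows, each a list of 7 numbers: the opening, from 0 (shut) to 1 (fully open), then the shift along the tool's x, y, z in units of 1000 mm (1.0 is 1000 mm), then the turn, a rotation vector about the tool's x, y, z in units of 2 pi rad (1.0 is 2 pi rad). A call has 1 to 5 rows; each row is the pose to reach, as a shift and turn from the pose commanded when the call began, along the tool's axes at that moment, turning the shorter way round; what a row does not reach only later rows make up. A row lasts 1/10 s, in which the tool goes at most 50 mm and 8.59 degrees, less where a joint would pass 70% of its speed; a pose out of reach is approached as far as the arm can. A call with a number of a shift or a turn outside -1 to 1 is refused whole. A call with a gripper value outside its range is refused whole. The fingers move at their own pace and stop on an object; "force" is the grip in N (left out, the last holds). Time passes only in rows, so rows that repeat a pose let the fingers close. It gives the time, the measured TCP pose, the force, the opening and the grip force at its end, in the units of the state.
- bot.observe(): the state, without advancing time (a new reading comes with each control period).
- bot.grab_frame(name): name is "scene" or "side" or "wrist"; returns the picture (400x640x3 uint8, red, green, blue); there is no depth.
- bot.camera_params(name): a dict with "vertical_fov" (degrees; the focal length in pixels is half the picture's height over the tangent of half this angle, whatever the lens; pixels are square), "cx", "cy" (the principal point, pixels), "D" ([k1, k2, p1, p2, k3] as OpenCV has them; the pictures are not rectified), "R" (3x3) and "t" (3): a world point X has camera coordinates R X + t. Camera axes: x right, y down, z forward; pixel columns grow to the right and rows downward; lengths in m; the calibration is good to about 2 mm. A picture is of the moment at which its call begins: read the wrist's pose just before it. camera_params takes no time and is no camera call; for the wrist camera it gives the pose at the moment of the call.
- bot.job_done(): hands the job in; it is judged then, once.
The state is a dict: "clock": time; "qpos": joint angles; "qd": joint speeds; "joint_efforts": joint torques, N m; "position": TCP position; "tool_rot": TCP orientation; "force": force on the tool from outside, world axes, zero at the start; "moment": the same for the moment, N m; "grip_width": finger opening in m; "finger_force": force on a finger pad.
Only numpy, scipy, OpenCV 4.12 (cv2) and the standard library are available. Lean on these libraries where they do the work, as an engineer would, in place of code of your own. Each camera call takes 0.05 s, during which the arm holds its last target. There are 200 camera calls.

## Working session

There is one attempt and no reset: what is moved stays moved. The work goes in short steps, Python scripts to look and compute and a tool call to move; the robot and the scene stay as the last step left them, time stands still between calls to the robot, and variables do not carry over. Pictures are saved under pics/ and viewed, at most 10 in all, crops included, and the job is handed in when it is done.

Besides the shell and the picture viewer there is one more tool, called after ">>>" as name(argument=value, ...), one argument or row to a line, values as JSON. move_arm: Moves the arm, as the interface text tells. Shifts and turns lie within -1 to 1; 1 stands for 1000 mm of shift or 2 pi rad of turn. Its arguments: {"type":"object","properties":{"moves":{"type":"array"},"force":{"type":"number"}},"required":["moves"]}

```bash
mkdir -p pics
python3 - <<'E'
from workcell import bot
import cv2,numpy as np
s=bot.observe();print(s['clock'],s['position'],s['tool_rot'])
for n in("scene","side","wrist"):
    p=bot.camera_params(n);f=bot.grab_frame(n);cv2.imwrite(f"pics/{n}0.png",f[:,:,::-1])
    print(n,p['vertical_fov'],p['cx'],p['cy'],p['D'],(-np.array(p['R']).T@p['t']).round(3))
a=[cv2.imread(f"pics/{n}0.png") for n in("scene","side","wrist")]
E
```

```text
0.0 [ 6.24659452e-01 -4.14147962e-05  2.30714274e-01] [-3.14042622e+00  7.42396030e-05  1.57075562e+00]
scene 43.532823122957765 314.6263143620433 201.89390680564176 [-0.04000164  0.          0.          0.          0.        ] [ 1.34  -0.645  1.001]
side 55.40145936714926 318.6820773308404 195.826220010347 [-0.00208548  0.          0.          0.          0.        ] [ 0.314 -0.984  0.845]
wrist 62.820226208219644 317.66048159439976 201.85780902155457 [0.0056698 0.        0.        0.        0.       ] [0.625 0.079 0.374]
```

View pics/scene0.png

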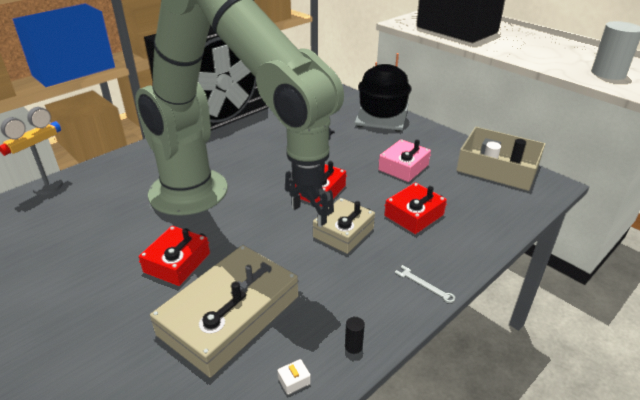

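View pics/side0.png

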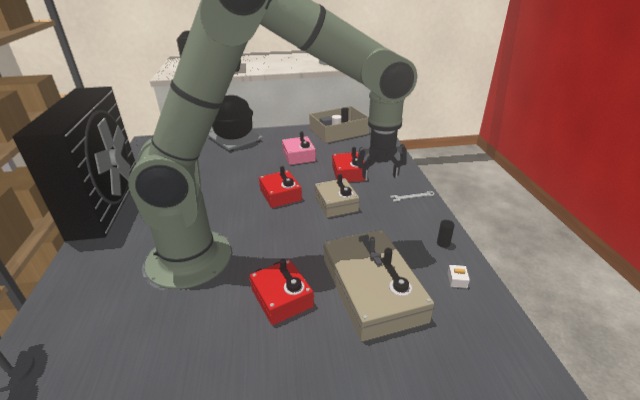

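View pics/wrist0.png

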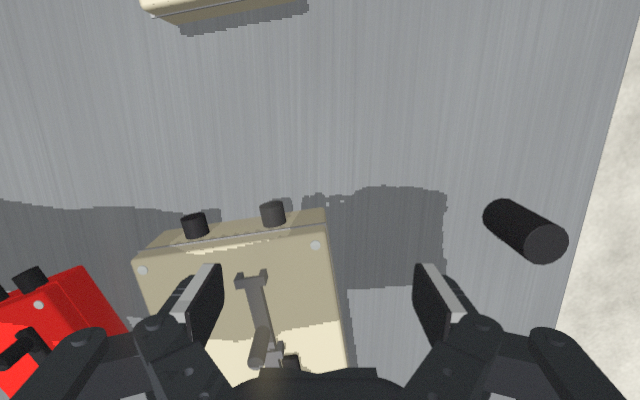

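Candidates: the cream box at scene (225,308) / side (378,283) is the larger one and has a bolt. The smaller cream box at scene (344,222) / side (337,195) has no bolt, so it is the fan isolator. The red and pink boxes are decoys. In the wrist view the bolt's far staple is at (252,280) and its knob at (258,345). I'll confirm with one enlarged crop.

Run:
```python
import cv2,numpy as np
a=cv2.imread("pics/scene0.png")[240:375,145:305];b=cv2.imread("pics/side0.png")[220:345,318:443]
g=lambda i:np.uint8(255*(i/255.)**0.6)
a=cv2.resize(g(a),None,fx=3,fy=3,interpolation=2);b=cv2.resize(g(b),None,fx=2.56,fy=2.56,interpolation=2)
o=np.zeros((405,800,3),np.uint8);o[:405,:480]=a;o[:320,480:]=b;cv2.imwrite("pics/crop.png",o)
```

```text
(no output)
```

View pics/crop.png

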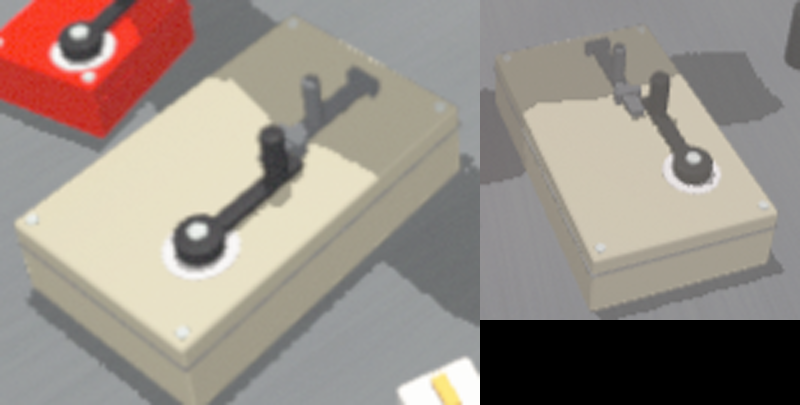

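The crop confirms it: the large cream box carries the staples, a steel bolt knob (crop 311,80 and 619,48) and the black handle knob (271,132 and 661,76). Next I triangulate these points from the two views.

```bash
cat > h.py <<'E'
from workcell import bot
import cv2,numpy as np
def cam(n):
    p=bot.camera_params(n);f=200/np.tan(np.radians(p['vertical_fov']/2))
    return dict(K=np.array([[f,0,p['cx']],[0,f,p['cy']],[0,0,1]]),D=np.array(p['D']),R=np.array(p['R']),t=np.array(p['t']))
def und(c,uv): return cv2.undistortPoints(np.array([[uv]],float),c['K'],c['D'])[0,0]
def tri(c1,a,c2,b):
    P=[np.c_[c['R'],c['t']] for c in(c1,c2)]
    X=cv2.triangulatePoints(P[0],P[1],und(c1,a).reshape(2,1),und(c2,b).reshape(2,1));return (X[:3]/X[3]).ravel()
def plane(c,uv,z):
    d=c['R'].T@np.r_[und(c,uv),1];o=-c['R'].T@c['t'];return o+d*(z-o[2])/d[2]
def proj(c,X): return cv2.projectPoints(np.array(X,float).reshape(-1,3),cv2.Rodrigues(c['R'])[0],c['t'],c['K'],c['D'])[0][:,0]
E
python3 - <<'E'
from h import *
sc,si=cam("scene"),cam("side")
A=lambda u,v:(145+u/3-.3,240+v/3-.3);B=lambda u,v:(318+(u-480)/2.56-.3,220+v/2.56-.3)
pts=dict(knob=(A(271,132),B(661,76),140),bolt=(A(311,80),B(619,48),136),hub=(A(197,228),B(694,157),102),sA=(A(31,219),B(600,247),80),sB=(A(182,332),B(763,205),80),sC=(A(440,106),B(642,30),80))
for k,(a,b,z) in pts.items(): print(k,tri(sc,a,si,b).round(4),plane(sc,a,z/1e3).round(4)[:2],plane(si,b,z/1e3).round(4)[:2])
E
```

```text
knob [ 0.5973 -0.2136  0.1397] [ 0.5968 -0.2128] [ 0.5972 -0.2153]
bolt [ 0.5665 -0.1517  0.1329] [ 0.5676 -0.1516] [ 0.5655 -0.1579]
hub [ 0.6104 -0.2982  0.1025] [ 0.6083 -0.2961] [ 0.6107 -0.3003]
sA [ 0.4935 -0.3807  0.0813] [ 0.4918 -0.3798] [ 0.494  -0.3804]
sB [ 0.6673 -0.3526  0.0802] [ 0.6665 -0.3517] [ 0.6674 -0.3535]
sC [ 0.6219 -0.0608  0.0807] [ 0.6197 -0.0582] [ 0.6222 -0.063 ]
```

>>> move_arm(
  moves=[
    [[0.6, -0.05, -0.02, 0, 0, 0, -0.02], [0.6, -0.1, -0.04, 0, 0, 0, -0.0247], [0.6, -0.152, -0.058, 0.02, 0, 0, -0.0247], [0.6, -0.152, -0.058, 0.04, 0, 0, -0.0247], [0.6, -0.152, -0.058, 0.04, 0, 0, -0.0247]],
  ],
  force=30,
)

```text
clock: 0.65
position: [0.5645, -0.1547, 0.1888]
tool_rot: [-3.137, -0.0, 1.722]
force: [0.2, 1.0, -0.5]
grip_width: 0.0511
finger_force: 0.0
```

Run:
```python
from h import *
c=cam("wrist");s=bot.observe();f=bot.grab_frame("wrist");cv2.imwrite("pics/w1.png",f[:,:,::-1])
print(s['clock'],s['position'],s['tool_rot'],s['force'],s['grip_width'])
print(proj(c,[[.5665,-.152,.136],[.597,-.2136,.14],[.5665,-.152,.092]]))
```

```text
0.65 [ 0.56451576 -0.15473682  0.18877829] [-3.13725918e+00 -4.80003030e-04  1.72184008e+00] [ 0.19563568  0.98471964 -0.50402993] 0.051121124576944156
[[320.98484945 221.85937618]
 [350.94861323 312.5655145 ]
 [320.66740687 200.84888196]]
```

View pics/w1.png

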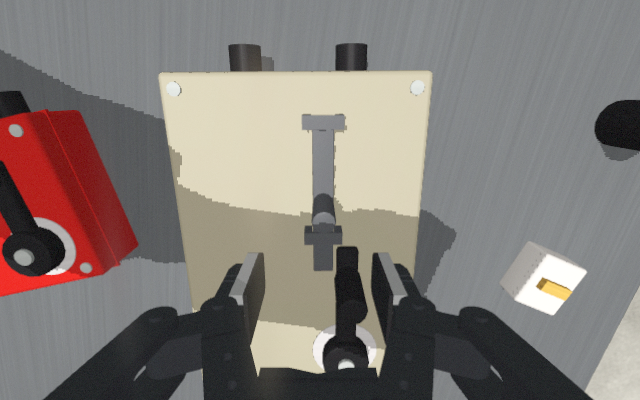

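The bolt knob top appears at (323,221), against a predicted (321,222), and the fingers are in line with the box. I'll descend and grip.

>>> move_arm(
  moves=[
    [[0.6, 0, 0, 0.04, 0, 0, 0], [0.6, 0, 0, 0.075, 0, 0, 0], [0.6, 0, 0, 0.086, 0, 0, 0], [0.6, 0, 0, 0.086, 0, 0, 0], [0.6, 0, 0, 0.086, 0, 0, 0]],
  ],
)

```text
clock: 1.2
position: [0.5681, -0.1515, 0.1069]
tool_rot: [3.14, 0.0, 1.727]
force: [0.2, -0.3, 0.1]
grip_width: 0.0514
finger_force: 0.0
```

>>> move_arm(
  moves=[
    [[0, 0, 0, 0, 0, 0, 0], [0, 0, 0, 0, 0, 0, 0], [0, 0, 0, 0, 0, 0, 0], [0, 0, 0, 0, 0, 0, 0], [0, 0, 0, 0, 0, 0, 0]],
  ],
  force=30,
)

```text
clock: 1.7
position: [0.5677, -0.1521, 0.1064]
tool_rot: [3.14, 0.0, 1.726]
force: [0.6, 0.7, 9.8]
grip_width: 0.0149
finger_force: 29.7
```

>>> move_arm(
  moves=[
    [[0, 0.007, 0, -0.001, 0, 0, 0], [0, 0.014, 0, -0.001, 0, 0, 0], [0, 0.021, 0, -0.001, 0, 0, 0], [0, 0.028, 0, -0.001, 0, 0, 0], [0, 0.031, 0, -0.001, 0, 0, 0]],
  ],
)

```text
clock: 2.2
position: [0.5627, -0.1209, 0.1066]
tool_rot: [3.14, 0.0, 1.726]
force: [5.4, -2.8, -6.0]
grip_width: 0.0151
finger_force: 30.7
```

>>> move_arm(
  moves=[
    [[0, 0.003, 0, 0, 0, 0, 0], [0, 0.004, 0, 0, 0, 0, 0], [0, 0.004, 0, 0, 0, 0, 0]],
  ],
)

```text
clock: 2.5
position: [0.5625, -0.1202, 0.1066]
tool_rot: [3.14, 0.003, 1.724]
force: [9.1, -15.6, -10.2]
grip_width: 0.0149
finger_force: 30.2
```

The stop is reached: −15.6 N with 32 mm of travel. I'll open, lift and look.

>>> move_arm(
  moves=[
    [[0.6, 0, 0, 0, 0, 0, 0], [0.6, 0, 0, 0, 0, 0, 0], [0.6, 0, 0, 0, 0, 0, 0], [0.6, 0, 0, -0.04, 0, 0, 0], [0.6, 0, 0, -0.08, 0, 0, 0]],
  ],
)

```text
clock: 3.0
position: [0.5608, -0.1171, 0.1867]
tool_rot: [-3.139, -0.001, 1.726]
force: [0.1, -0.0, 0.5]
grip_width: 0.0513
finger_force: 0.0
```

Run:
```python
from h import *
c=cam("wrist");s=bot.observe();f=bot.grab_frame("wrist");cv2.imwrite("pics/w2.png",f[:,:,::-1])
print(s['clock'],s['position'],s['tool_rot'],s['force'],s['grip_width'])
print(proj(c,[[.5621,-.1204,.136],[.597,-.2136,.14]]))
```

```text
3.0 [ 0.56079168 -0.11707646  0.18668061] [-3.13923162e+00 -9.23239151e-04  1.72629169e+00] [ 0.07278085 -0.00451471  0.4550273 ] 0.05130302846674741
[[318.32885092 231.66806218]
 [346.05319815 359.11246958]]
```

View pics/w2.png

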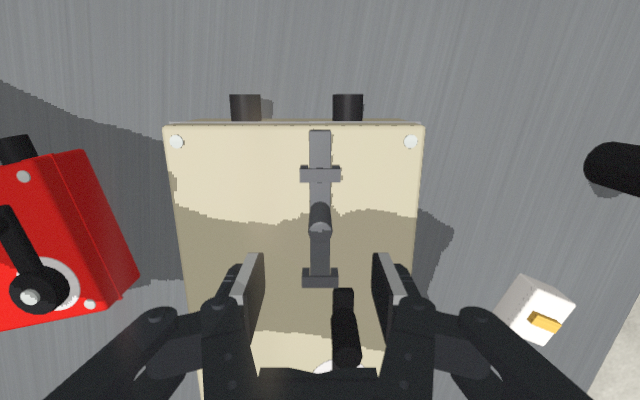

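The bolt is fully drawn: its knob is at (320,229), at or slightly beyond the predicted full-draw pixel, and the bar pokes past the far staple. Next is the handle knob.

>>> move_arm(
  moves=[
    [[0.6, -0.05, 0.01, 0, 0, 0, 0], [0.6, -0.101, 0.021, 0, 0, 0, 0], [0.6, -0.101, 0.021, 0.01, 0, 0, 0], [0.6, -0.101, 0.021, 0.05, 0, 0, 0], [0.6, -0.101, 0.021, 0.08, 0, 0, 0]],
  ],
)

```text
clock: 3.55
position: [0.5975, -0.214, 0.1047]
tool_rot: [-3.141, -0.0, 1.725]
force: [0.6, 0.0, -1.0]
grip_width: 0.0511
finger_force: 0.0
```

>>> move_arm(
  moves=[
    [[0.4, 0, 0, 0, 0, 0, 0], [0, 0, 0, 0, 0, 0, 0], [0, 0, 0, 0, 0, 0, 0], [0, 0, 0, 0, 0, 0, 0], [0, 0, 0, 0, 0, 0, 0]],
  ],
  force=30,
)

```text
clock: 4.05
position: [0.5979, -0.2139, 0.1072]
tool_rot: [3.141, 0.0, 1.726]
force: [-5.4, 1.8, -1.8]
grip_width: 0.021
finger_force: 30.8
```

>>> move_arm(
  moves=[
    [[0, -0.0005, -0.0089, 0, 0, 0, -0.0167], [0, -0.0019, -0.0177, 0, 0, 0, -0.0333], [0, -0.0042, -0.0263, 0, 0, 0, -0.05], [0, -0.0073, -0.0346, 0, 0, 0, -0.0667], [0, -0.0114, -0.0425, 0, 0, 0, -0.0833]],
  ],
)

```text
clock: 4.55
position: [0.558, -0.2316, 0.1072]
tool_rot: [3.14, 0.001, 2.254]
force: [-0.6, 2.6, -3.8]
grip_width: 0.0211
finger_force: 30.7
```

Low force. Continuing along the same arc.

>>> move_arm(
  moves=[
    [[0, -0.0005, -0.0089, 0, 0, 0, -0.0167], [0, -0.0019, -0.0177, 0, 0, 0, -0.0333], [0, -0.0042, -0.0263, 0, 0, 0, -0.05], [0, -0.0073, -0.0346, 0, 0, 0, -0.0667], [0, -0.0114, -0.0425, 0, 0, 0, -0.0833]],
  ],
)

```text
clock: 5.05
position: [0.5319, -0.2673, 0.1072]
tool_rot: [3.141, 0.001, 2.777]
force: [-0.9, 3.4, -2.6]
grip_width: 0.0213
finger_force: 30.9
```

>>> move_arm(
  moves=[
    [[0, -0.0005, -0.0089, 0, 0, 0, -0.0167], [0, -0.0019, -0.0177, 0, 0, 0, -0.0333], [0, -0.0042, -0.0263, 0, 0, 0, -0.05], [0, -0.0073, -0.0346, 0, 0, 0, -0.0667], [0, -0.0114, -0.0425, 0, 0, 0, -0.0833]],
  ],
)

```text
clock: 5.55
position: [0.5273, -0.3114, 0.1072]
tool_rot: [-3.141, 0.001, -2.983]
force: [-1.9, 14.0, -0.7]
grip_width: 0.0211
finger_force: 31.3
```

>>> move_arm(
  moves=[
    [[0, 0, -0.002, 0, 0, 0, 0], [0, 0, -0.004, 0, 0, 0, 0], [0, 0, -0.004, 0, 0, 0, 0]],
  ],
)

```text
clock: 5.85
position: [0.5274, -0.3115, 0.107]
tool_rot: [3.137, -0.001, -2.985]
force: [-12.8, 24.0, 10.3]
grip_width: 0.021
finger_force: 33.0
```

The handle is at its far stop: the force rises to 24 N with no motion. I'll release, lift and check.

>>> move_arm(
  moves=[
    [[0.6, 0, 0, 0, 0, 0, 0], [0.6, 0, 0, 0, 0, 0, 0], [0.6, 0, 0, 0, 0, 0, 0], [0.6, 0, 0, -0.04, 0, 0, 0], [0.6, 0, 0, -0.09, 0, 0, 0]],
  ],
)

```text
clock: 6.35
position: [0.527, -0.3149, 0.1962]
tool_rot: [3.14, -0.002, -2.987]
force: [0.6, -0.7, 1.0]
grip_width: 0.0512
finger_force: 0.0
```

>>> move_arm(
  moves=[
    [[0.6, 0, 0, -0.05, 0, 0, 0], [0.6, 0, 0, -0.09, 0, 0, 0], [0.6, 0, 0, -0.09, 0, 0, 0]],
  ],
)

```text
clock: 6.65
position: [0.5297, -0.3161, 0.2925]
tool_rot: [-3.136, 0.007, -2.988]
force: [0.8, -0.5, -0.9]
grip_width: 0.0512
finger_force: 0.0
```

Run:
```python
from h import *
s=bot.observe();print(s['clock'],s['position'],s['force'])
fs=[bot.grab_frame(n)[:,:,::-1] for n in("scene","side")]
o=np.hstack([cv2.resize(fs[0][170:380,140:380],(400,350)),cv2.resize(fs[1][160:345,270:470],(400,370))[:350]])
cv2.imwrite("pics/end.png",o)
```

```text
6.65 [ 0.52974204 -0.31605434  0.29247428] [ 0.81295841 -0.52557537 -0.92118572]
```

View pics/end.png

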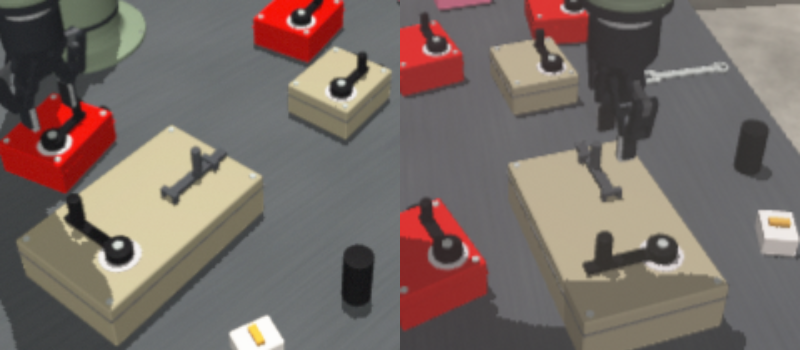

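The picture shows the handle across the box along −x (scene crop 75,210 to 118,250), the bolt drawn (197,160) and the fan handle unmoved (345,80). The gripper is clear of everything.

```bash
python3 -c "
from workcell import bot
print(bot.job_done())"
```

```text
the job is handed in; nothing more can be done
None
```

The compressor isolator is switched on: the bolt is drawn back to its stop, the handle is at its far stop, the fan isolator was not touched, and the job was handed in at about 7 s on the robot's clock.

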